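Sort full from empty screw cartons by weight and stack the full ones

TASK

Some of these screw cartons are full and some are empty, and they look the same, so lift each one to feel its weight. Stack all the full cartons lid up in one square column on the little wooden pallet, each lined up with the pallet and directly above the one below, and put all the empty ones in the aluminium bin, where they may be piled and need not lie lid up.

Things in the scene. Friction and masses are not known exactly. Their poses are not given: they have to be found in the camera images.
- carton_1: closed card screw carton, white with red bands; all look alike; 62 (x) x 95 (y, long side) x 48 (z) mm; gripped across x. Origin: centre of its underside, z up. Full (0.64 to 0.77 kg) or empty (0.055 to 0.066 kg): only the weight tells, not the number. Five or six are present. Starts flat on the table, lid up, y within 0.15 rad of world y, some 20 mm or more from others.
- carton_2: closed card screw carton, white with red bands; all look alike; 62 (x) x 95 (y, long side) x 48 (z) mm; gripped across x. Origin: centre of its underside, z up. Full (0.64 to 0.77 kg) or empty (0.055 to 0.066 kg): only the weight tells, not the number. Five or six are present. Starts flat on the table, lid up, y within 0.15 rad of world y, some 20 mm or more from others.
- carton_3: closed card screw carton, white with red bands; all look alike; 62 (x) x 95 (y, long side) x 48 (z) mm; gripped across x. Origin: centre of its underside, z up. Full (0.64 to 0.77 kg) or empty (0.055 to 0.066 kg): only the weight tells, not the number. Five or six are present. Starts flat on the table, lid up, y within 0.15 rad of world y, some 20 mm or more from others.
- carton_4: closed card screw carton, white with red bands; all look alike; 62 (x) x 95 (y, long side) x 48 (z) mm; gripped across x. Origin: centre of its underside, z up. Full (0.64 to 0.77 kg) or empty (0.055 to 0.066 kg): only the weight tells, not the number. Five or six are present. Starts flat on the table, lid up, y within 0.15 rad of world y, some 20 mm or more from others.
- carton_5: closed card screw carton, white with red bands; all look alike; 62 (x) x 95 (y, long side) x 48 (z) mm; gripped across x. Origin: centre of its underside, z up. Full (0.64 to 0.77 kg) or empty (0.055 to 0.066 kg): only the weight tells, not the number. Five or six are present. Starts flat on the table, lid up, y within 0.15 rad of world y, some 20 mm or more from others.
- carton_6: closed card screw carton, white with red bands; all look alike; 62 (x) x 95 (y, long side) x 48 (z) mm; gripped across x. Origin: centre of its underside, z up. Full (0.64 to 0.77 kg) or empty (0.055 to 0.066 kg): only the weight tells, not the number. Five or six are present. Starts flat on the table, lid up, y within 0.15 rad of world y, some 20 mm or more from others.
- pallet: small low slatted wooden pallet fixed to the table, 72 (x) x 104 (y) x 8 (z) mm, a little larger than one carton. Origin at the centre of its underside; y along its long side. A carton standing on it has its origin at z = 0.008; each further carton of the column is 48 mm higher. Two or three cartons are full. A bench vice 0.16 m high stands some 40 to 100 mm beyond it in x.
- bin: open aluminium bin fixed to the table, 148 (x) x 128 (y) mm outside, walls 4 mm thick and 67 mm high with the rolled rim, floor 4 mm thick. Origin at the centre of its underside. A carton standing on its floor, long side along y, has its origin at z = 0.004 and 39 mm free on either side in x. Two or three cartons are empty; they fit as a pile.
Mind the look-alikes: they are no part of the job. Leave any yellow look-alike of the carton_3 alone.

How it is judged (in metres and radians):
At the end, for the whole second after the job is handed in: Every carton is in the bin or squarely in one column on the pallet (within 15 mm of its centre, 0.15 rad, lid up). Tray load under 4 N: no full one there. Pallet load over 4, 10.5 or 17.4 N for a column of one, two or three: no empty one there. All at rest (contact force between bin and anything else below 4 N and ((x of carton_1 in the frame of bin between -0.07 and 0.07 m and y of carton_1 in the frame of bin between -0.06 and 0.06 m and height (world z) of carton_1 below 0.16 m) or (horizontal distance between carton_1 and pallet below 0.015 m and angle between the y axis of carton_1 and the y axis of pallet, either way round below 0.15 rad and angle between carton_1's own z axis and vertical below 0.08 rad and ((height (world z) of carton_1 between 0.004 and 0.032 m and contact force between pallet and anything else above 4 N) or (height (world z) of carton_1 between 0.032 and 0.08 m and contact force between pallet and anything else above 10.5 N) or (height (world z) of carton_1 between 0.08 and 0.128 m and contact force between pallet and anything else above 17.4 N)))) and linear speed of each of carton_1, carton_2, carton_3, carton_4, carton_5, carton_6 below 0.02 m/s and ((x of carton_2 in the frame of bin between -0.07 and 0.07 m and y of carton_2 in the frame of bin between -0.06 and 0.06 m and height (world z) of carton_2 below 0.16 m) or (horizontal distance between carton_2 and pallet below 0.015 m and angle between the y axis of carton_2 and the y axis of pallet, either way round below 0.15 rad and angle between carton_2's own z axis and vertical below 0.08 rad and ((height (world z) of carton_2 between 0.004 and 0.032 m and contact force between pallet and anything else above 4 N) or (height (world z) of carton_2 between 0.032 and 0.08 m and contact force between pallet and anything else above 10.5 N) or (height (world z) of carton_2 between 0.08 and 0.128 m and contact force between pallet and anything else above 17.4 N)))) and ((x of carton_3 in the frame of bin between -0.07 and 0.07 m and y of carton_3 in the frame of bin between -0.06 and 0.06 m and height (world z) of carton_3 below 0.16 m) or (horizontal distance between carton_3 and pallet below 0.015 m and angle between the y axis of carton_3 and the y axis of pallet, either way round below 0.15 rad and angle between carton_3's own z axis and vertical below 0.08 rad and ((height (world z) of carton_3 between 0.004 and 0.032 m and contact force between pallet and anything else above 4 N) or (height (world z) of carton_3 between 0.032 and 0.08 m and contact force between pallet and anything else above 10.5 N) or (height (world z) of carton_3 between 0.08 and 0.128 m and contact force between pallet and anything else above 17.4 N)))) and ((x of carton_4 in the frame of bin between -0.07 and 0.07 m and y of carton_4 in the frame of bin between -0.06 and 0.06 m and height (world z) of carton_4 below 0.16 m) or (horizontal distance between carton_4 and pallet below 0.015 m and angle between the y axis of carton_4 and the y axis of pallet, either way round below 0.15 rad and angle between carton_4's own z axis and vertical below 0.08 rad and ((height (world z) of carton_4 between 0.004 and 0.032 m and contact force between pallet and anything else above 4 N) or (height (world z) of carton_4 between 0.032 and 0.08 m and contact force between pallet and anything else above 10.5 N) or (height (world z) of carton_4 between 0.08 and 0.128 m and contact force between pallet and anything else above 17.4 N)))) and ((x of carton_5 in the frame of bin between -0.07 and 0.07 m and y of carton_5 in the frame of bin between -0.06 and 0.06 m and height (world z) of carton_5 below 0.16 m) or (horizontal distance between carton_5 and pallet below 0.015 m and angle between the y axis of carton_5 and the y axis of pallet, either way round below 0.15 rad and angle between carton_5's own z axis and vertical below 0.08 rad and ((height (world z) of carton_5 between 0.004 and 0.032 m and contact force between pallet and anything else above 4 N) or (height (world z) of carton_5 between 0.032 and 0.08 m and contact force between pallet and anything else above 10.5 N) or (height (world z) of carton_5 between 0.08 and 0.128 m and contact force between pallet and anything else above 17.4 N)))) and ((x of carton_6 in the frame of bin between -0.07 and 0.07 m and y of carton_6 in the frame of bin between -0.06 and 0.06 m and height (world z) of carton_6 below 0.16 m) or (horizontal distance between carton_6 and pallet below 0.015 m and angle between the y axis of carton_6 and the y axis of pallet, either way round below 0.15 rad and angle between carton_6's own z axis and vertical below 0.08 rad and ((height (world z) of carton_6 between 0.004 and 0.032 m and contact force between pallet and anything else above 4 N) or (height (world z) of carton_6 between 0.032 and 0.08 m and contact force between pallet and anything else above 10.5 N) or (height (world z) of carton_6 between 0.08 and 0.128 m and contact force between pallet and anything else above 17.4 N))))); the robot touches nothing.
Of carton_1, carton_2, carton_3, carton_4, carton_5, carton_6 only 5 to 6 are there at a start; the rules pass over those that are not, and their reading is None.
At some moment in a run one of carton_4 may be knocked a few centimetres aside while the robot is not near it.
It also fails if it takes over 208 s, if anything falls off the work surface, if the arm or the gripper's body presses on something with over 40 N, if the wrist force passes 120 N, or if a joint passes its speed limit or range.

ROBOT

A 6-joint arm with a two-finger parallel gripper is mounted at the origin on a cart in front of the work surface, level with it; the furniture and walls round the work are solid. World frame = base frame: x ahead of the robot, y to its left, z up, the work surface at z = 0. Lengths are in m, angles in degrees, forces in N, time in s.
With the tool pointing down it reaches from about 0.35 to 0.875 m from the base axis. Payload 4.2 kg.
Tool frame: the origin (TCP) lies between the finger pads; the fingertips stand 19 mm ahead of it and the grasp point (between the pads) is the TCP; z points along the fingers, y is the line along which they close (so a half turn about z gives the same grasp; the last joint's range is limited). The gripper opens to 87 mm and grips with 3 to 60 N. Pads are 19 mm wide; open, the fingers measure 117 mm over their backs; the gripper's body (75 mm by 190 mm) begins 51 mm behind the grasp point.
Start: joints at [91.708, 22.042, 0.453, 0, -68.411, -14.817], TCP at [0.142, 0.609, 0.242] pointing down, gripper open.
Joint ranges: [-179.83, 179.83], [-69.29, 118.12], [-61.27, 80.66], [-181.25, 117.63], [-171.15, -9.14], [-177.46, 177.46]. Speed limits (degrees/s): [159.86, 159.86, 180, 180, 180, 180].

INTERFACE

Orientations are given as a 3x3 rotation matrix whose columns are the frame's x, y, z axes.
In Python, from station import r gives the robot as it stands.
- The arm moves only by the tool drive_tool, never from a script. Its argument "steps" is one flat list of numbers, 7 for each row, row after row: the turn, a rotation vector about the tool's x, y, z in rad, then the shift along the tool's x, y, z in m, then the opening, from 0 (shut) to 1 (fully open). A call has 1 to 10 rows; each row shifts and turns the commanded pose from where the row before left it, along the tool's axes as they then stand; what a row does not reach is not made up. A row lasts 1/12 s, in which the tool goes at most 41.7 mm and 7.16 degrees, less where a joint would pass 70% of its speed; a pose out of reach is approached as far as the arm can. A call is refused whole if a number of a shift passes 0.0417 or a number of a turn 0.125, either way. A call with a gripper value outside its range is refused whole. The fingers move at their own pace and stop on an object; the grip force is fixed at half the most. Time passes only in rows, so rows that do not move let the fingers close. It gives the time, the measured TCP pose, the force, the opening and the grip force at its end, in the units of the state.
- r.sense(): the state, without advancing time (a new reading comes with each control period).
- r.capture(name): name is "side" or "top"; returns the picture (420x560x3 uint8, blue, green, red); there is no depth.
- r.camera_params(name): a dict with "camera_matrix" (3x3 intrinsics, pixels), "k1" (the pictures are not rectified: a ray, as slopes to the right and down, at radius r is drawn at 1 + k1 r^2 times it, then the intrinsics apply), "extrinsics" (4x4, takes a point from world to camera coordinates). Camera axes: x right, y down, z forward; pixel columns grow to the right and rows downward; lengths in m; the calibration is good to about 2 mm. A picture is of the moment at which its call begins. camera_params takes no time and is no camera call.
- r.finish_job(): hands the job in; it is judged then, once.
The state is a dict: "time_s": time; "joints": joint angles; "joint_velocities": joint speeds; "effort": joint torques, N m; "tcp_pos": TCP position; "ee_rot": TCP orientation; "wrist_force": force on the tool from outside, world axes, zero at the start; "moment": the same for the moment, N m; "gripper_width": opening from 0.0 (shut) to 1.0 (fully open); "gripper_force": force on a finger pad.
Only numpy, scipy, OpenCV 4.12 (cv2) and the standard library are available. Lean on these libraries where they do the work, as an engineer would, in place of code of your own. Each camera call takes 0.05 s, during which the arm holds its last target. There are 200 camera calls.

## Working session

There is one attempt and no reset: what is moved stays moved. The work goes in short steps, Python scripts to look and compute and a tool call to move; the robot and the scene stay as the last step left them, time stands still between calls to the robot, and variables do not carry over. Pictures are saved under pics/ and viewed, at most 14 in all, crops included, and the job is handed in when it is done.

Besides the shell and the picture viewer there is one more tool, called after "Request:" by a JSON object that holds its "fn" and its "kwargs". drive_tool: Moves the arm, as the interface text tells. Its arguments: {"type":"object","properties":{"steps":{"type":"array"}},"required":["steps"]}

```bash
mkdir -p pics; cat > h.py <<'E'
import cv2,numpy as np
from station import r
def cam(n):
    p=r.camera_params(n);return np.array(p["camera_matrix"]),p["k1"],np.array(p["extrinsics"])
def ray(n,uv):
    K,k,E=cam(n);q=(np.array(uv,float)-K[:2,2])/[K[0,0],K[1,1]]
    u=q.copy()
    for _ in range(20):u=q/(1+k*(u@u))
    R=E[:3,:3];return -R.T@E[:3,3],R.T@np.array([u[0],u[1],1])
def plane(n,uv,z):
    o,d=ray(n,uv);return o+d*(z-o[2])/d[2]
def proj(n,P):
    K,k,E=cam(n);c=E[:3,:3]@np.array(P)+E[:3,3];q=c[:2]/c[2];q=q*(1+k*(q@q));return K[:2,:2]@q+K[:2,2]
E
python3 - <<'E'
from h import *
for n in("top","side"):
    cv2.imwrite(f"pics/{n}0.png",r.capture(n));K,k,E=cam(n);print(n,K.round(1).tolist(),k,"at",(-E[:3,:3].T@E[:3,3]).round(3),E[2,:3].round(2))
s=r.sense();print(s["tcp_pos"],s["ee_rot"],s["gripper_width"])
E
```

```text
top [[510.3, 0.0, 283.7], [0.0, 510.3, 209.6], [0.0, 0.0, 1.0]] -0.0687979139097876 at [ 0.487 -0.348  1.322] [ 0.05  0.02 -1.  ]
side [[479.3, 0.0, 281.5], [0.0, 479.3, 210.5], [0.0, 0.0, 1.0]] 0.013032041734691338 at [ 0.241 -1.115  0.608] [ 0.29  0.78 -0.56]
[0.14160263 0.60823151 0.24056342] [[ 9.73912188e-01 -2.26924884e-01 -3.82690160e-04]
 [-2.26925196e-01 -9.73910239e-01 -1.94992978e-03]
 [ 6.97817236e-05  1.98590241e-03 -9.99998026e-01]] 0.9979846599703245
```

View pics/top0.png

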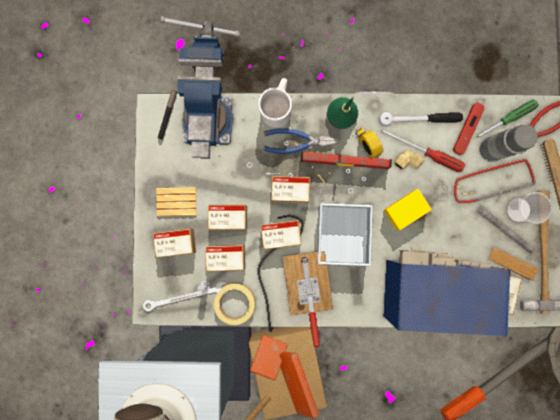

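View pics/side0.png

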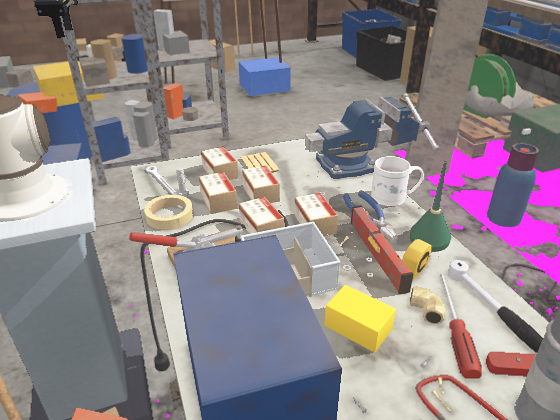

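The top view shows five cartons at pixels (291,190), (227,217), (173,243), (225,258) and (281,236). The pallet is at (176,202), with the vice jaw near (201,157), and the bin is at (345,235). The yellow look-alike is at (409,210). The side view shows the same five cartons and the inside of the bin.

```bash
cat >> h.py <<'E'
def lids(n,img):
    """dark-red lid band + white lid joined: contours of carton lids"""
    hsv=cv2.cvtColor(img,cv2.COLOR_BGR2HSV)
    red=((hsv[...,0]<8)|(hsv[...,0]>172))&(hsv[...,1]>140)&(hsv[...,2]>90)
    wh=(hsv[...,1]<60)&(hsv[...,2]>222)
    return red.astype(np.uint8)*255,wh.astype(np.uint8)*255
E
python3 - <<'E'
from h import *
for n in("top","side"):
    im=cv2.imread(f"pics/{n}0.png");red,wh=lids(n,im)
    c=im[150:280,140:380] if n=="top" else im[130:300,140:380]
    cv2.imwrite(f"pics/{n}0c.png",cv2.resize(c,None,fx=3.3,fy=3.3,interpolation=cv2.INTER_CUBIC))
    m=cv2.morphologyEx(red|wh,cv2.MORPH_CLOSE,np.ones((5,5)));m=cv2.morphologyEx(m,cv2.MORPH_OPEN,np.ones((5,5)))
    for q in cv2.findContours(m,0,2)[0]:
        a=cv2.contourArea(q);b=cv2.minAreaRect(q)
        if 150<a<2500 and 120<b[0][1]<290 and b[0][0]<400:print(n,a,np.round(cv2.boxPoints(b)).astype(int).tolist(),np.round(b[1],1),round(b[2]),plane(n,b[0],.048).round(3)if n=="top" else"")
E
```

```text
top 740.5 [[206, 247], [241, 247], [241, 269], [206, 269]] [22. 35.] 90 [ 0.427 -0.174  0.048]
top 1068.5 [[320, 235], [362, 235], [362, 264], [320, 264]] [29. 42.] 90 [ 0.451 -0.467  0.048]
top 724.0 [[154, 233], [188, 229], [191, 252], [156, 256]] [22.7 34.5] 83 [ 0.464 -0.044  0.048]
top 747.5 [[261, 225], [297, 221], [300, 243], [264, 248]] [22.8 36. ] 83 [ 0.487 -0.316  0.048]
top 712.5 [[209, 206], [243, 206], [243, 227], [209, 227]] [21. 34.] 90 [ 0.531 -0.18   0.048]
top 737.0 [[273, 177], [308, 177], [308, 199], [273, 199]] [22. 35.] 90 [ 0.603 -0.341  0.048]
top 342.5 [[343, 164], [344, 155], [390, 159], [389, 169]] [45.7  9.5] 5 [ 0.67  -0.531  0.048]
top 281.5 [[302, 161], [303, 152], [338, 155], [337, 165]] [35.5  9.7] 6 [ 0.679 -0.415  0.048]
side 161.0 [[382, 268], [392, 261], [405, 280], [395, 287]] [22.8 12.4] 55 
side 167.5 [[368, 253], [379, 244], [391, 260], [380, 268]] [19.4 13.9] 52 
side 346.5 [[132, 243], [132, 232], [175, 234], [175, 245]] [43.3 11.3] 3 
side 762.5 [[241, 199], [285, 199], [285, 224], [241, 224]] [25. 44.] 90 
side 637.5 [[294, 195], [321, 184], [334, 215], [307, 226]] [33.5 29. ] 67 
side 327.0 [[340, 181], [371, 177], [372, 190], [342, 194]] [13.  31.1] 83 
side 438.5 [[200, 176], [227, 169], [232, 190], [205, 196]] [21.1 27.4] 76 
side 453.5 [[245, 168], [275, 165], [278, 184], [248, 188]] [20.  30.1] 83 
side 176.5 [[173, 159], [196, 156], [197, 167], [174, 170]] [11.2 23.5] 82 
side 360.0 [[203, 148], [233, 148], [233, 165], [203, 165]] [17. 30.] 90 
side 1002.5 [[275, 144], [301, 129], [333, 182], [306, 198]] [62.2 30.9] 60
```

View pics/top0c.png

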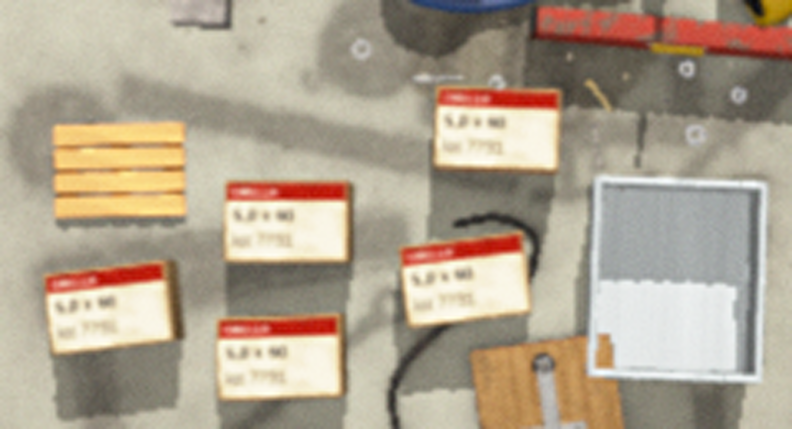

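View pics/side0c.png

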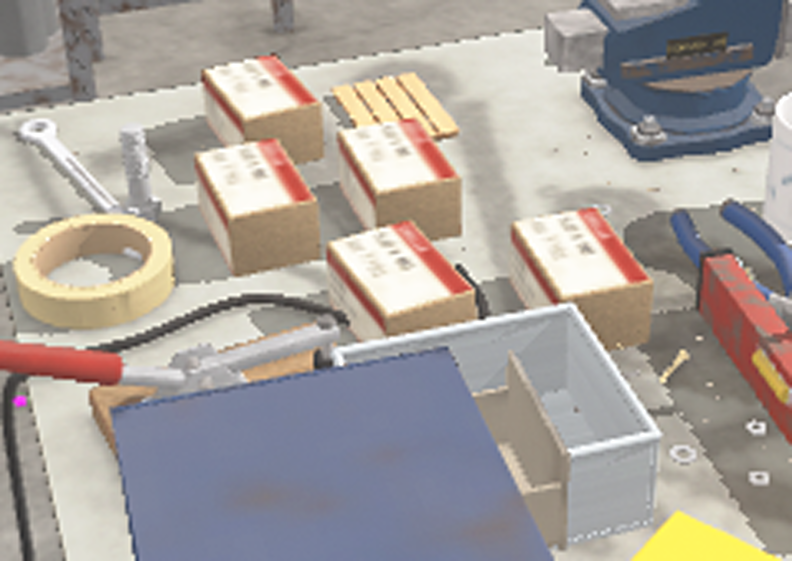

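The top crop shows all five lids, the pallet and the bin rim clearly. The side crop shows the same lids and the vice jaw at crop (575,40). I read the lid corners from both crops and will triangulate from those.

```bash
cat >> h.py <<'E'
def tri(a,b):
    o1,d1=ray("top",a);o2,d2=ray("side",b)
    s=np.linalg.lstsq(np.c_[d1,-d2],o2-o1,rcond=None)[0];p=o1+d1*s[0];q=o2+d2*s[1];return (p+q)/2,np.linalg.norm(p-q)
E
python3 - <<'E'
from h import *
T=dict(C1=[(45,276),(163,262),(172,339),(54,354)],C2=[(225,184),(349,182),(350,262),(226,262)],C3=[(217,318),(341,316),(343,398),(219,398)],
C4=[(401,248),(522,234),(529,312),(408,327)],C5=[(436,87),(560,90),(558,170),(434,168)],pal=[(53,125),(185,122),(187,214),(54,218)],bin=[(594,178),(768,183),(762,382),(588,376)])
S=dict(C1=[(202,72),(272,56),(323,98),(247,114)],C2=[(338,132),(408,118),(461,178),(385,196)],C3=[(195,156),(271,140),(318,204),(240,226)],C4=[(327,240),(406,221),(476,290),(388,318)],C5=[(512,224),(583,208),(652,282),(574,305)],pal=[(332,87),(413,73),(457,132),(372,147)])
for k,v in T.items():
    t=np.array(v)/3.3+[140,150];z={'pal':.008,'bin':.067}.get(k,.048)
    P=np.array([plane("top",u,z) for u in t]);e=P[0]-P[1]+P[3]-P[2]
    print(k,P.mean(0).round(3),"yaw deg",np.degrees(np.arctan2(-e[0],e[1])).round(1),"size",np.linalg.norm(P[0]-P[1]).round(3),np.linalg.norm(P[1]-P[2]).round(3),end=" ")
    if k in S:p,g=tri(t.mean(0),(np.array(S[k])/3.3+[140,130]).mean(0));print("tri",p.round(3),g.round(4),end="")
    print()
for z in(.1,.16):print("vice jaw",[plane("top",u,z)[:2].round(3).tolist() for u in((192,158),(210,158),(183,145))])
E
```

```text
C1 [ 0.463 -0.046  0.048] yaw deg 7.4 size 0.091 0.059 tri [ 0.465 -0.047  0.049] 0.0032
C2 [ 0.529 -0.182  0.048] yaw deg 0.8 size 0.095 0.061 tri [ 0.53  -0.183  0.047] 0.003
C3 [ 0.427 -0.178  0.048] yaw deg 1.0 size 0.094 0.062 tri [ 0.428 -0.178  0.044] 0.0033
C4 [ 0.486 -0.317  0.048] yaw deg 7.2 size 0.092 0.059 tri [ 0.487 -0.318  0.047] 0.0025
C5 [ 0.601 -0.341  0.048] yaw deg -0.9 size 0.094 0.061 tri [ 0.602 -0.341  0.045] 0.0023
pal [ 0.571 -0.044  0.008] yaw deg 1.8 size 0.105 0.072 tri [ 0.572 -0.044  0.006] 0.0015
bin [ 0.487 -0.476  0.067] yaw deg -1.5 size 0.13 0.148 
vice jaw [[0.671, -0.102], [0.671, -0.146], [0.702, -0.079]]
vice jaw [[0.662, -0.114], [0.662, -0.156], [0.692, -0.092]]
```

Request:
{"fn": "drive_tool", "kwargs": {"steps": [0, 0, 0.1215, 0, 0, 0, 1, 0, 0, 0.1215, 0, 0, 0, 1, 0, 0, 0.1215, 0, 0, 0, 1, 0, 0, 0.1215, 0, 0, 0, 1, 0, 0, 0.1215, 0, 0, 0, 1, 0, 0, 0.1215, 0, 0, 0, 1, 0, 0, 0.1215, 0, 0, 0, 1, 0, 0, 0.1215, 0, 0, 0, 1, 0, 0, 0.1215, 0, 0, 0, 1, 0, 0, 0.1215, 0, 0, 0, 1]}}

```text
time_s: 0.93
tcp_pos: [0.1417, 0.6084, 0.2409]
ee_rot: [[0.121, -0.993, -0.0], [-0.993, -0.121, -0.001], [0.001, 0.0, -1.0]]
wrist_force: [-0.4, -0.6, 0.6]
gripper_width: 1.002
gripper_force: 0.0
```

```bash
cat >> h.py <<'E'
from scipy.spatial.transform import Rotation as Ro
def to(x,y,z,yaw):
    "turn (tool rotvec) to the tool-down pose whose -y axis is at yaw deg, then shift in the tool axes after that turn"
    s=r.sense();R=np.array(s["ee_rot"]);a=np.radians(yaw);c,n=np.cos(a),np.sin(a)
    G=np.array([[n,-c,0],[-c,-n,0],[0,0,-1.]])
    print("turn",Ro.from_matrix(R.T@G).as_rotvec().round(4),"shift",(G.T@(np.array([x,y,z])-s["tcp_pos"])).round(4))
def st():
    s=r.sense();print(round(s["time_s"],2),np.round(s["tcp_pos"],4),"F",np.round(s["wrist_force"],2),"w",round(s["gripper_width"],3),"g",np.round(s["gripper_force"],1),"j",np.round(s["joints"],0))
def find(show=False):
    "lid centres (x,y,yaw) in the top picture, at z=.048"
    im=r.capture("top");red,wh=lids("top",im);m=cv2.morphologyEx(cv2.morphologyEx(red|wh,cv2.MORPH_CLOSE,np.ones((5,5))),cv2.MORPH_OPEN,np.ones((5,5)))
    for q in cv2.findContours(m,0,2)[0]:
        b=cv2.minAreaRect(q);w=sorted(b[1])
        if 15<w[0]<28 and 28<w[1]<44:
            B=[plane("top",u,.048) for u in cv2.boxPoints(b)];e=[B[1]-B[0],B[2]-B[1]];e=max(e,key=np.linalg.norm)
            y=np.degrees(np.arctan2(-e[0],e[1]));y=(y+90)%180-90;print("lid",np.mean(B,0)[:2].round(4),round(y,1),np.round(w,0))
    return im
E
python3 -c "
from h import *
st();to(.464,-.046,.24,7.3)"
```

```text
0.93 [0.1417 0.6084 0.2409] F [-0.44 -0.62  0.61] w 1.002 g 0.0 j [ 92.  22.   0.  -0. -68. -85.]
turn [ 0.0004 -0.0013 -0.0065] shift [ 0.69   -0.2366  0.0009]
```

Request:
{"fn": "drive_tool", "kwargs": {"steps": [0, 0, 0, 0.0383, -0.0131, 0, 1, 0, 0, 0, 0.0383, -0.0131, 0, 1, 0, 0, 0, 0.0383, -0.0131, 0, 1, 0, 0, 0, 0.0383, -0.0131, 0, 1, 0, 0, 0, 0.0383, -0.0131, 0, 1, 0, 0, 0, 0.0383, -0.0131, 0, 1, 0, 0, 0, 0.0383, -0.0131, 0, 1, 0, 0, 0, 0.0383, -0.0131, 0, 1, 0, 0, 0, 0.0383, -0.0131, 0, 1]}}

```text
time_s: 1.68
tcp_pos: [0.3025, 0.2796, 0.2414]
ee_rot: [[0.127, -0.992, -0.0], [-0.992, -0.127, -0.0], [0.0, 0.0, -1.0]]
wrist_force: [2.2, 0.0, 0.1]
gripper_width: 1.002
gripper_force: 0.0
```

Request:
{"fn": "drive_tool", "kwargs": {"steps": [0, 0, 0, 0.0383, -0.0131, 0, 1, 0, 0, 0, 0.0383, -0.0131, 0, 1, 0, 0, 0, 0.0383, -0.0131, 0, 1, 0, 0, 0, 0.0383, -0.0131, 0, 1, 0, 0, 0, 0.0383, -0.0131, 0, 1, 0, 0, 0, 0.0383, -0.0131, 0, 1, 0, 0, 0, 0.0383, -0.0131, 0, 1, 0, 0, 0, 0.0383, -0.0131, 0, 1, 0, 0, 0, 0.0383, -0.0131, 0, 1, 0, 0, 0, 0, 0, 0, 1]}}

```text
time_s: 2.52
tcp_pos: [0.4646, -0.0504, 0.2409]
ee_rot: [[0.119, -0.993, -0.001], [-0.993, -0.119, -0.001], [0.001, 0.001, -1.0]]
wrist_force: [1.1, 0.0, -0.7]
gripper_width: 1.002
gripper_force: 0.0
```

```bash
python3 -c "
from h import *
st();to(.464,-.046,.03,7.3);cv2.imwrite('pics/side1.png',r.capture('side'));find()"
```

```text
2.52 [ 0.4646 -0.0504  0.2409] F [ 1.07  0.02 -0.66] w 1.002 g 0.0 j [ 14.   7. -21.   0. -63.  -7.]
turn [ 0.0009 -0.0013 -0.0082] shift [-4.400e-03  1.000e-04  2.109e-01]
lid [ 0.4273 -0.1743] 0.5 [22. 35.]
lid [ 0.4646 -0.0453] 7.1 [23. 34.]
lid [ 0.4874 -0.3161] 7.5 [23. 36.]
lid [ 0.5311 -0.1795] 0.3 [21. 34.]
lid [ 0.6034 -0.3394] 0.3 [22. 34.]
```

View pics/side1.png

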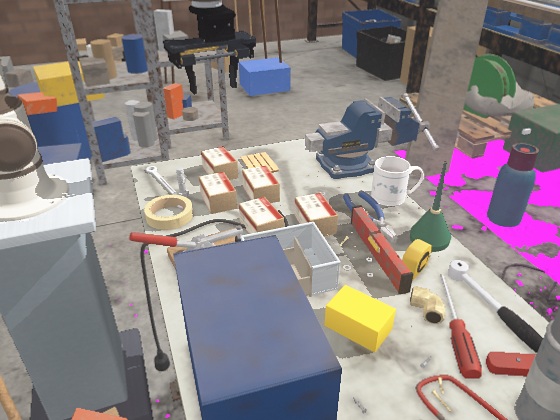

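The side view shows the gripper near pixel (212,70), above the first carton. I'll check that the projection of the TCP agrees with this.

```bash
python3 -c "
from h import *
p=r.sense()['tcp_pos'];print(proj('side',p),proj('top',p));cv2.imwrite('pics/top1.png',r.capture('top'))"
```

```text
[211.45276325  81.03598038] [151.96581319 244.90844062]
```

View pics/top1.png

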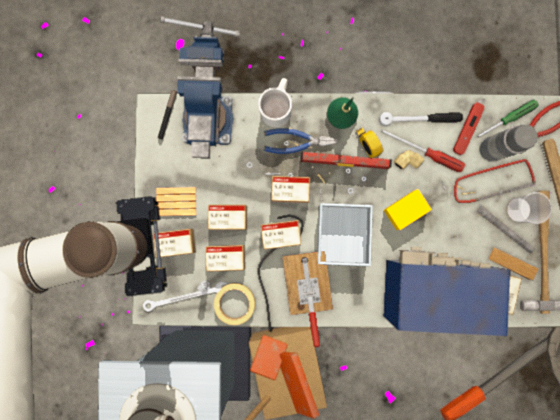

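The top view shows the gripper body lying along x near pixel (140,245), with the arm coming in from the +y side. That matches the projection, so I descend on the first carton.

Request:
{"fn": "drive_tool", "kwargs": {"steps": [0, 0, -0.008, -0.0045, 0, 0.035, 1, 0, 0, 0, 0, 0, 0.035, 1, 0, 0, 0, 0, 0, 0.035, 1, 0, 0, 0, 0, 0, 0.035, 1, 0, 0, 0, 0, 0, 0.03, 1, 0, 0, 0, 0, 0, 0.02, 1, 0, 0, 0, 0, 0, 0.012, 1, 0, 0, 0, 0, 0, 0.009, 1, 0, 0, 0, 0, 0, 0, 1]}}

```text
time_s: 3.42
tcp_pos: [0.4611, -0.0398, 0.0293]
ee_rot: [[0.137, -0.991, -0.003], [-0.991, -0.137, -0.001], [0.0, 0.003, -1.0]]
wrist_force: [-0.4, 0.2, 0.4]
gripper_width: 1.0
gripper_force: 0.0
```

Request:
{"fn": "drive_tool", "kwargs": {"steps": [0, 0, 0, 0, 0, 0, 0, 0, 0, 0, 0, 0, 0, 0, 0, 0, 0, 0, 0, 0, 0, 0, 0, 0, 0, 0, 0, 0, 0, 0, 0, 0, 0, 0, 0, 0, 0, 0, 0, 0, 0, 0, 0, 0, 0, 0, 0, 0, 0, 0, 0, 0, 0, 0, 0, 0]}}

```text
time_s: 4.08
tcp_pos: [0.4629, -0.0407, 0.0313]
ee_rot: [[0.135, -0.991, 0.001], [-0.991, -0.135, 0.0], [-0.0, -0.001, -1.0]]
wrist_force: [-1.3, 1.8, 5.5]
gripper_width: 0.711
gripper_force: 30.0
```

Request:
{"fn": "drive_tool", "kwargs": {"steps": [0, 0, 0, 0, 0, -0.01, 0, 0, 0, 0, 0, 0, -0.02, 0, 0, 0, 0, 0, 0, -0.03, 0, 0, 0, 0, 0, 0, -0.03, 0, 0, 0, 0, 0, 0, -0.03, 0, 0, 0, 0, 0, 0, -0.02, 0, 0, 0, 0, 0, 0, -0.01, 0, 0, 0, 0, 0, 0, 0, 0, 0, 0, 0, 0, 0, 0, 0, 0, 0, 0, 0, 0, 0, 0]}}

```text
time_s: 4.92
tcp_pos: [0.4614, -0.041, 0.1793]
ee_rot: [[0.134, -0.991, -0.003], [-0.991, -0.134, -0.0], [-0.0, 0.003, -1.0]]
wrist_force: [1.2, 0.2, -0.6]
gripper_width: 0.709
gripper_force: 30.0
```

```bash
python3 -c "
from h import *
st();to(.5715,-.044,.18,1.8);find();to(.487,-.476,.18,-1.5)"
```

```text
4.92 [ 0.4614 -0.041   0.1793] F [ 1.18  0.16 -0.63] w 0.709 g 30.0 j [ 15.  10. -27.  -0. -54.  -7.]
turn [2.600e-03 1.000e-04 1.031e-01] shift [ 0.0065 -0.11   -0.0007]
lid [ 0.4286 -0.1743] 0.5 [23. 35.]
lid [ 0.4875 -0.3162] 7.8 [23. 36.]
lid [ 0.5311 -0.1795] 0.3 [21. 34.]
lid [ 0.6034 -0.3394] 0.3 [22. 34.]
turn [ 0.0031 -0.0003  0.1608] shift [ 0.4342 -0.037  -0.0009]
```

The force barely changed on lifting (-0.6 N), so carton 1 is empty and goes to the bin.

Request:
{"fn": "drive_tool", "kwargs": {"steps": [0, 0, 0.08, 0, 0, 0, 0, 0, 0, 0.08, 0, 0, 0, 0, 0, 0, 0, 0.035, -0.003, 0, 0, 0, 0, 0, 0.039, -0.0034, 0, 0, 0, 0, 0, 0.039, -0.0034, 0, 0, 0, 0, 0, 0.039, -0.0034, 0, 0, 0, 0, 0, 0.039, -0.0034, 0, 0, 0, 0, 0, 0.039, -0.0034, 0, 0]}}

```text
time_s: 5.63
tcp_pos: [0.4758, -0.273, 0.1789]
ee_rot: [[-0.025, -1.0, -0.003], [-1.0, 0.025, 0.001], [-0.001, 0.003, -1.0]]
wrist_force: [1.5, 0.5, -0.6]
gripper_width: 0.715
gripper_force: 30.0
```

Request:
{"fn": "drive_tool", "kwargs": {"steps": [0, 0, 0, 0.039, -0.0034, 0, 0, 0, 0, 0, 0.039, -0.0034, 0, 0, 0, 0, 0, 0.039, -0.0034, 0, 0, 0, 0, 0, 0.039, -0.0034, 0, 0, 0, 0, 0, 0.039, -0.0034, 0, 0, 0, 0, 0, 0.005, -0.0005, 0, 0, 0, 0, 0, 0, 0, 0, 0, 0, 0, 0, 0, 0, 0, 0]}}

```text
time_s: 6.3
tcp_pos: [0.4883, -0.4711, 0.1783]
ee_rot: [[-0.026, -1.0, -0.003], [-1.0, 0.026, 0.002], [-0.002, 0.003, -1.0]]
wrist_force: [-0.2, -0.0, -1.3]
gripper_width: 0.71
gripper_force: 30.0
```

```bash
python3 -c "
from h import *
st();to(.487,-.472,.036,-1.5);cv2.imwrite('pics/top2.png',find()[130:290,200:420].repeat(3,0).repeat(3,1))"
```

```text
6.3 [ 0.4883 -0.4711  0.1783] F [-0.16 -0.03 -1.35] w 0.71 g 30.0 j [-30.  30.   4.  -0. -64.  29.]
turn [0.0031 0.0024 0.0002] shift [0.0009 0.0013 0.1423]
lid [ 0.1271 -0.1359] 86.8 [21. 28.]
```

View pics/top2.png

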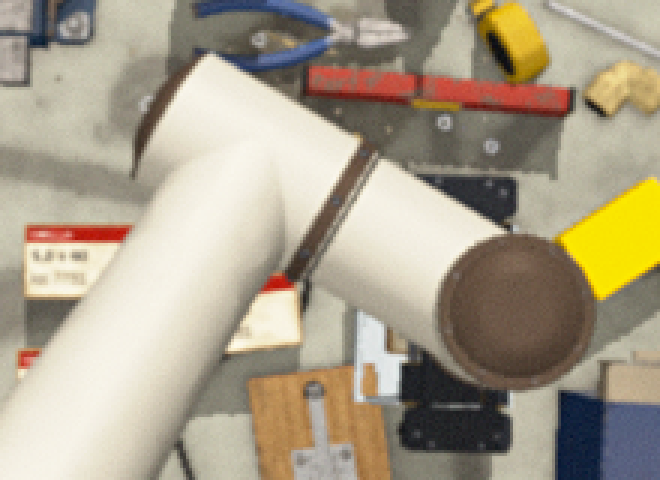

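The crop shows the gripper over the bin and the wrist over the red level, all clear. I lower and release.

Request:
{"fn": "drive_tool", "kwargs": {"steps": [0, 0, 0, 0, 0, 0.03, 0, 0, 0, 0, 0, 0, 0.03, 0, 0, 0, 0, 0, 0, 0.03, 0, 0, 0, 0, 0, 0, 0.025, 0, 0, 0, 0, 0, 0, 0.015, 0, 0, 0, 0, 0, 0, 0.01, 0, 0, 0, 0, 0, 0, 0, 0, 0, 0, 0, 0, 0, 0, 0.9, 0, 0, 0, 0, 0, 0, 0.9, 0, 0, 0, 0, 0, 0, 0.9]}}

```text
time_s: 7.18
tcp_pos: [0.4903, -0.472, 0.0427]
ee_rot: [[-0.024, -1.0, 0.003], [-1.0, 0.024, -0.002], [0.002, -0.003, -1.0]]
wrist_force: [-0.1, -0.0, -0.2]
gripper_width: 0.847
gripper_force: 0.0
```

Request:
{"fn": "drive_tool", "kwargs": {"steps": [0, 0, 0, 0, 0, 0, 0.9, 0, 0, 0, 0, 0, -0.01, 0.9, 0, 0, 0, 0, 0, -0.02, 0.9, 0, 0, 0, 0, 0, -0.03, 0.9, 0, 0, 0, 0, 0, -0.03, 0.9, 0, 0, 0, 0, 0, -0.03, 1, 0, 0, 0, 0, 0, -0.02, 1, 0, 0, 0, 0, 0, -0.01, 1, 0, 0, 0, 0, 0, 0, 1]}}

```text
time_s: 7.93
tcp_pos: [0.4902, -0.4726, 0.1947]
ee_rot: [[-0.025, -1.0, 0.006], [-1.0, 0.025, -0.004], [0.004, -0.006, -1.0]]
wrist_force: [1.1, -0.0, -0.1]
gripper_width: 0.992
gripper_force: 0.0
```

```bash
python3 -c "
from h import *
st();to(.428,-.1765,.18,0.5)"
```

```text
7.93 [ 0.4902 -0.4726  0.1947] F [ 1.14 -0.01 -0.07] w 0.992 g 0.0 j [-30.  29.   5.   0. -66.  29.]
turn [-0.0059 -0.0041 -0.0336] shift [-0.2966  0.0596  0.0147]
```

Request:
{"fn": "drive_tool", "kwargs": {"steps": [-0.006, -0.004, -0.0336, 0, 0, 0, 1, 0, 0, 0, -0.0371, 0.0075, 0, 1, 0, 0, 0, -0.0371, 0.0075, 0, 1, 0, 0, 0, -0.0371, 0.0075, 0, 1, 0, 0, 0, -0.0371, 0.0075, 0, 1, 0, 0, 0, -0.0371, 0.0075, 0, 1, 0, 0, 0, -0.0371, 0.0075, 0, 1, 0, 0, 0, -0.0371, 0.0075, 0, 1, 0, 0, 0, -0.0371, 0.0075, 0, 1, 0, 0, 0, 0, 0, 0, 1]}}

```text
time_s: 8.77
tcp_pos: [0.4236, -0.1709, 0.1909]
ee_rot: [[0.013, -1.0, -0.01], [-1.0, -0.013, 0.006], [-0.006, 0.01, -1.0]]
wrist_force: [-0.7, -0.2, -1.1]
gripper_width: 1.0
gripper_force: 0.0
```

Request:
{"fn": "drive_tool", "kwargs": {"steps": [0, 0, 0, 0, 0, 0, 1, 0, 0, 0, 0, 0, 0, 1]}}

```text
time_s: 8.93
tcp_pos: [0.4263, -0.1752, 0.1914]
ee_rot: [[0.009, -1.0, -0.007], [-1.0, -0.009, 0.004], [-0.004, 0.007, -1.0]]
wrist_force: [-0.1, -0.9, 0.1]
gripper_width: 1.003
gripper_force: 0.0
```

```bash
python3 -c "
from h import *
st();to(.428,-.1765,.03,0.5);im=find();cv2.imwrite('pics/top3.png',im[130:290,130:390].repeat(3,0).repeat(3,1))"
```

```text
8.93 [ 0.4263 -0.1752  0.1914] F [-0.1  -0.95  0.12] w 1.003 g 0.0 j [ -2.   9. -26.  -0. -56.   3.]
turn [0.0073 0.0042 0.0006] shift [ 0.0013 -0.0017  0.1614]
lid [ 0.4904 -0.4758] 0.3 [23. 35.]
lid [ 0.4875 -0.316 ] 7.5 [23. 36.]
lid [ 0.5311 -0.1795] 0.3 [21. 34.]
lid [ 0.6034 -0.3406] 0.3 [22. 35.]
```

View pics/top3.png

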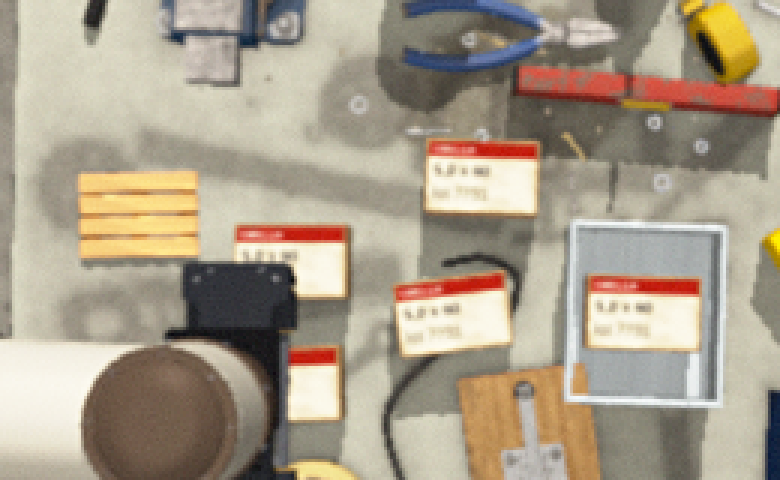

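Carton 1 lies flat in the bin. The gripper is over carton 3 at crop (290,380), so I go down.

Request:
{"fn": "drive_tool", "kwargs": {"steps": [0.006, 0.004, 0, 0.0013, -0.0017, 0.03, 1, 0, 0, 0, 0, 0, 0.035, 1, 0, 0, 0, 0, 0, 0.035, 1, 0, 0, 0, 0, 0, 0.03, 1, 0, 0, 0, 0, 0, 0.02, 1, 0, 0, 0, 0, 0, 0.011, 1, 0, 0, 0, 0, 0, 0, 1, 0, 0, 0, 0, 0, 0, 1]}}

```text
time_s: 9.65
tcp_pos: [0.4278, -0.1776, 0.0302]
ee_rot: [[0.007, -1.0, -0.002], [-1.0, -0.007, 0.0], [-0.0, 0.002, -1.0]]
wrist_force: [0.1, -0.1, 0.6]
gripper_width: 0.997
gripper_force: 0.0
```

Request:
{"fn": "drive_tool", "kwargs": {"steps": [0, 0, 0, 0, 0, 0, 0, 0, 0, 0, 0, 0, 0, 0, 0, 0, 0, 0, 0, 0, 0, 0, 0, 0, 0, 0, 0, 0, 0, 0, 0, 0, 0, 0, 0, 0, 0, 0, 0, 0, 0, 0, 0, 0, 0, 0, 0, 0, 0, 0, 0, 0, 0, 0, 0, 0]}}

```text
time_s: 10.32
tcp_pos: [0.4284, -0.1765, 0.0318]
ee_rot: [[0.009, -1.0, 0.001], [-1.0, -0.009, -0.0], [0.0, -0.001, -1.0]]
wrist_force: [-0.7, 0.6, 6.4]
gripper_width: 0.71
gripper_force: 30.0
```

Request:
{"fn": "drive_tool", "kwargs": {"steps": [0, 0, 0, 0, 0, -0.01, 0, 0, 0, 0, 0, 0, -0.02, 0, 0, 0, 0, 0, 0, -0.03, 0, 0, 0, 0, 0, 0, -0.03, 0, 0, 0, 0, 0, 0, -0.03, 0, 0, 0, 0, 0, 0, -0.02, 0, 0, 0, 0, 0, 0, -0.01, 0, 0, 0, 0, 0, 0, 0, 0, 0, 0, 0, 0, 0, 0, 0, 0, 0, 0, 0, 0, 0, 0]}}

```text
time_s: 11.15
tcp_pos: [0.4272, -0.1763, 0.1798]
ee_rot: [[0.008, -1.0, -0.002], [-1.0, -0.008, 0.001], [-0.001, 0.002, -1.0]]
wrist_force: [-0.3, 0.4, -0.8]
gripper_width: 0.709
gripper_force: 30.0
```

```bash
python3 -c "
from h import *
st();to(.5715,-.044,.18,1.8);to(.490,-.476,.18,-1.5)"
```

```text
11.15 [ 0.4272 -0.1763  0.1798] F [-0.27  0.45 -0.79] w 0.709 g 30.0 j [ -2.  10. -27.  -0. -54.   3.]
turn [ 0.0023  0.0008 -0.0231] shift [-0.1277 -0.1484 -0.0002]
turn [0.0024 0.0007 0.0345] shift [ 2.98e-01 -7.07e-02 -2.00e-04]
```

Carton 3 is empty too, so it goes to the bin on top of carton 1.

Request:
{"fn": "drive_tool", "kwargs": {"steps": [0, 0, 0.0345, 0, 0, 0, 0, 0, 0, 0, 0.0372, -0.0088, 0, 0, 0, 0, 0, 0.0372, -0.0088, 0, 0, 0, 0, 0, 0.0372, -0.0088, 0, 0, 0, 0, 0, 0.0372, -0.0088, 0, 0, 0, 0, 0, 0.0372, -0.0088, 0, 0, 0, 0, 0, 0.0372, -0.0088, 0, 0, 0, 0, 0, 0.0372, -0.0088, 0, 0, 0, 0, 0, 0.0372, -0.0088, 0, 0, 0, 0, 0, 0, 0, 0, 0]}}

```text
time_s: 11.98
tcp_pos: [0.4905, -0.4813, 0.1766]
ee_rot: [[-0.031, -1.0, -0.003], [-1.0, 0.031, 0.0], [-0.0, 0.003, -1.0]]
wrist_force: [0.8, 0.9, -0.6]
gripper_width: 0.711
gripper_force: 30.0
```

Request:
{"fn": "drive_tool", "kwargs": {"steps": [0, 0, 0, 0, 0, 0.02, 0, 0, 0, 0, 0, 0, 0.025, 0, 0, 0, 0, 0, 0, 0.025, 0, 0, 0, 0, 0, 0, 0.015, 0, 0, 0, 0, 0, 0, 0.008, 0, 0, 0, 0, 0, 0, 0, 0, 0, 0, 0, 0, 0, 0, 0]}}

```text
time_s: 12.57
tcp_pos: [0.4906, -0.4755, 0.087]
ee_rot: [[-0.026, -1.0, -0.001], [-1.0, 0.026, 0.001], [-0.001, 0.001, -1.0]]
wrist_force: [0.8, 0.0, -0.0]
gripper_width: 0.712
gripper_force: 30.0
```

```bash
python3 -c "
from h import *
st();to(.490,-.476,.084,-1.5)"
```

```text
12.57 [ 0.4906 -0.4755  0.087 ] F [ 0.77  0.01 -0.02] w 0.712 g 30.0 j [-31.  35.  -1.   0. -54.  29.]
turn [0.0013 0.0007 0.0005] shift [0.0005 0.0006 0.003 ]
```

Request:
{"fn": "drive_tool", "kwargs": {"steps": [0, 0, 0, 0, 0, 0.002, 0, 0, 0, 0, 0, 0, 0, 0, 0, 0, 0, 0, 0, 0, 0.9, 0, 0, 0, 0, 0, 0, 0.9, 0, 0, 0, 0, 0, 0, 0.9, 0, 0, 0, 0, 0, 0, 0.9, 0, 0, 0, 0, 0, -0.01, 0.9, 0, 0, 0, 0, 0, -0.03, 0.9, 0, 0, 0, 0, 0, -0.035, 1, 0, 0, 0, 0, 0, -0.03, 1]}}

```text
time_s: 13.4
tcp_pos: [0.4908, -0.4762, 0.1938]
ee_rot: [[-0.026, -1.0, 0.001], [-1.0, 0.026, -0.001], [0.001, -0.001, -1.0]]
wrist_force: [1.4, -0.9, 0.5]
gripper_width: 0.964
gripper_force: 0.0
```

```bash
python3 -c "
from h import *
st();to(.530,-.182,.18,0.6)"
```

```text
13.4 [ 0.4908 -0.4762  0.1938] F [ 1.42 -0.86  0.52] w 0.964 g 0.0 j [-31.  30.   6.   0. -66.  29.]
turn [-0.0007 -0.0012 -0.0361] shift [-0.2938 -0.0422  0.0138]
```

Request:
{"fn": "drive_tool", "kwargs": {"steps": [0, 0, -0.036, 0, 0, 0, 1, 0, 0, 0, -0.0367, -0.0053, 0, 1, 0, 0, 0, -0.0367, -0.0053, 0, 1, 0, 0, 0, -0.0367, -0.0053, 0, 1, 0, 0, 0, -0.0367, -0.0053, 0, 1, 0, 0, 0, -0.0367, -0.0053, 0, 1, 0, 0, 0, -0.0367, -0.0053, 0, 1, 0, 0, 0, -0.0367, -0.0053, 0, 1, 0, 0, 0, -0.0367, -0.0053, 0, 1, 0, 0, 0, 0, 0, 0, 1]}}

```text
time_s: 14.23
tcp_pos: [0.5311, -0.177, 0.1925]
ee_rot: [[0.016, -1.0, 0.002], [-1.0, -0.016, 0.001], [-0.001, -0.002, -1.0]]
wrist_force: [-0.6, -0.2, -0.0]
gripper_width: 0.999
gripper_force: 0.0
```

Request:
{"fn": "drive_tool", "kwargs": {"steps": [0, 0, 0, 0, 0, 0, 1, 0, 0, 0, 0, 0, 0, 1, 0, 0, 0, 0, 0, 0, 1]}}

```text
time_s: 14.48
tcp_pos: [0.5302, -0.1827, 0.1915]
ee_rot: [[0.009, -1.0, 0.001], [-1.0, -0.009, -0.0], [0.0, -0.001, -1.0]]
wrist_force: [-0.1, 0.1, 0.9]
gripper_width: 1.003
gripper_force: 0.0
```

```bash
python3 -c "
from h import *
st();to(.530,-.182,.03,0.6);im=find();cv2.imwrite('pics/top4.png',im[130:290,130:390].repeat(3,0).repeat(3,1))"
```

```text
14.48 [ 0.5302 -0.1827  0.1915] F [-0.15  0.05  0.89] w 1.003 g 0.0 j [ -2.  18. -13.   0. -59.   3.]
turn [-0.0006 -0.0001 -0.0015] shift [-0.0007  0.0002  0.1615]
lid [ 0.4874 -0.3161] 7.5 [23. 36.]
lid [ 0.4917 -0.4796] 0.3 [24. 36.]
lid [ 0.6034 -0.3406] 0.3 [22. 35.]
```

View pics/top4.png

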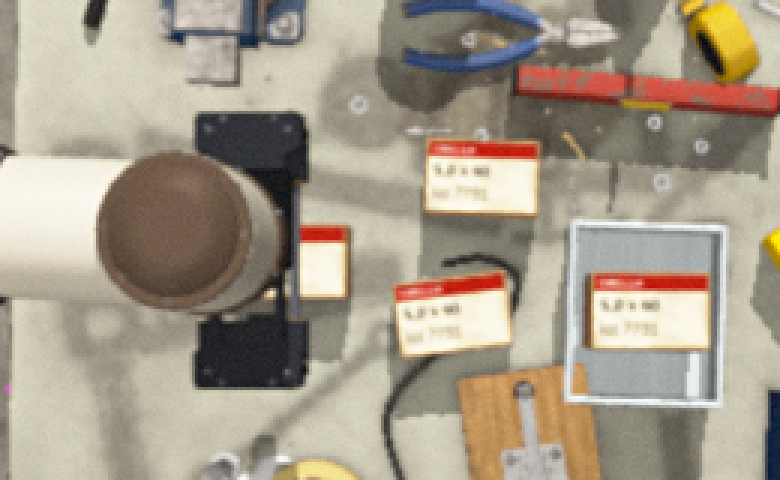

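Two cartons are now neatly piled in the bin at crop (650,310). The gripper is above carton 2, so I go down.

Request:
{"fn": "drive_tool", "kwargs": {"steps": [0, 0, 0, 0, 0, 0.03, 1, 0, 0, 0, 0, 0, 0.035, 1, 0, 0, 0, 0, 0, 0.035, 1, 0, 0, 0, 0, 0, 0.03, 1, 0, 0, 0, 0, 0, 0.02, 1, 0, 0, 0, 0, 0, 0.011, 1, 0, 0, 0, 0, 0, 0, 1, 0, 0, 0, 0, 0, 0, 1]}}

```text
time_s: 15.2
tcp_pos: [0.5306, -0.1826, 0.0303]
ee_rot: [[0.009, -1.0, 0.0], [-1.0, -0.009, -0.0], [0.0, -0.0, -1.0]]
wrist_force: [-0.1, -0.8, 0.9]
gripper_width: 1.0
gripper_force: 0.0
```

Request:
{"fn": "drive_tool", "kwargs": {"steps": [0, 0, 0, 0, 0, 0, 0, 0, 0, 0, 0, 0, 0, 0, 0, 0, 0, 0, 0, 0, 0, 0, 0, 0, 0, 0, 0, 0, 0, 0, 0, 0, 0, 0, 0, 0, 0, 0, 0, 0, 0, 0, 0, 0, 0, 0, 0, 0, 0, 0, 0, 0, 0, 0, 0, 0]}}

```text
time_s: 15.87
tcp_pos: [0.5306, -0.1818, 0.0309]
ee_rot: [[0.01, -1.0, 0.001], [-1.0, -0.01, -0.0], [0.0, -0.001, -1.0]]
wrist_force: [-1.2, 1.6, 6.3]
gripper_width: 0.708
gripper_force: 30.0
```

Request:
{"fn": "drive_tool", "kwargs": {"steps": [0, 0, 0, 0, 0, -0.01, 0, 0, 0, 0, 0, 0, -0.02, 0, 0, 0, 0, 0, 0, -0.03, 0, 0, 0, 0, 0, 0, -0.03, 0, 0, 0, 0, 0, 0, -0.03, 0, 0, 0, 0, 0, 0, -0.02, 0, 0, 0, 0, 0, 0, -0.01, 0, 0, 0, 0, 0, 0, 0, 0, 0, 0, 0, 0, 0, 0, 0, 0, 0, 0, 0, 0, 0, 0]}}

```text
time_s: 16.7
tcp_pos: [0.5289, -0.1816, 0.1782]
ee_rot: [[0.01, -1.0, -0.004], [-1.0, -0.01, 0.001], [-0.001, 0.004, -1.0]]
wrist_force: [-0.3, -0.0, -1.3]
gripper_width: 0.711
gripper_force: 30.0
```

```bash
python3 -c "
from h import *
st();to(.5715,-.044,.18,1.8);to(.490,-.476,.18,-1.5)"
```

```text
16.7 [ 0.5289 -0.1816  0.1782] F [-0.29 -0.02 -1.26] w 0.711 g 30.0 j [ -2.  19. -14.  -0. -57.   3.]
turn [ 0.0037  0.0011 -0.0218] shift [-0.1362 -0.0469 -0.0018]
turn [0.0037 0.0009 0.0358] shift [ 0.2953  0.0312 -0.0018]
```

Carton 2 is also empty (-1.3 N) and becomes the third carton in the bin.

Request:
{"fn": "drive_tool", "kwargs": {"steps": [0, 0, 0.036, 0, 0, 0, 0, 0, 0, 0, 0.0369, 0.0039, 0, 0, 0, 0, 0, 0.0369, 0.0039, 0, 0, 0, 0, 0, 0.0369, 0.0039, 0, 0, 0, 0, 0, 0.0369, 0.0039, 0, 0, 0, 0, 0, 0.0369, 0.0039, 0, 0, 0, 0, 0, 0.0369, 0.0039, 0, 0, 0, 0, 0, 0.0369, 0.0039, 0, 0, 0, 0, 0, 0.0369, 0.0039, 0, 0, 0, 0, 0, 0, 0, 0, 0]}}

```text
time_s: 17.53
tcp_pos: [0.4889, -0.4814, 0.1763]
ee_rot: [[-0.032, -0.999, -0.004], [-0.999, 0.032, 0.001], [-0.001, 0.004, -1.0]]
wrist_force: [-0.0, -0.3, -0.6]
gripper_width: 0.705
gripper_force: 30.0
```

Request:
{"fn": "drive_tool", "kwargs": {"steps": [0, 0, 0, 0, 0, 0, 0, 0, 0, 0, 0, 0, 0.02, 0, 0, 0, 0, 0, 0, 0.015, 0, 0, 0, 0, 0, 0, 0.008, 0, 0, 0, 0, 0, 0, 0, 0, 0, 0, 0, 0, 0, 0, 0]}}

```text
time_s: 18.03
tcp_pos: [0.4915, -0.4753, 0.1364]
ee_rot: [[-0.025, -1.0, -0.002], [-1.0, 0.025, 0.001], [-0.001, 0.002, -1.0]]
wrist_force: [0.7, 0.1, 0.3]
gripper_width: 0.71
gripper_force: 30.0
```

```bash
python3 -c "
from h import *
st();to(.491,-.476,.132,-1.5)"
```

```text
18.03 [ 0.4915 -0.4753  0.1364] F [0.67 0.14 0.31] w 0.71 g 30.0 j [-31.  32.   2.   0. -60.  29.]
turn [0.0016 0.0007 0.0016] shift [0.0007 0.0005 0.0044]
```

Request:
{"fn": "drive_tool", "kwargs": {"steps": [0, 0, 0, 0, 0, 0.003, 0, 0, 0, 0, 0, 0, 0, 0, 0, 0, 0, 0, 0, 0, 0.9, 0, 0, 0, 0, 0, 0, 0.9, 0, 0, 0, 0, 0, 0, 0.9, 0, 0, 0, 0, 0, 0, 0.9, 0, 0, 0, 0, 0, -0.01, 0.9, 0, 0, 0, 0, 0, -0.025, 0.9, 0, 0, 0, 0, 0, -0.025, 1, 0, 0, 0, 0, 0, -0.01, 1]}}

```text
time_s: 18.87
tcp_pos: [0.4927, -0.4776, 0.2092]
ee_rot: [[-0.025, -1.0, 0.005], [-1.0, 0.025, -0.005], [0.005, -0.006, -1.0]]
wrist_force: [0.6, -1.4, 0.3]
gripper_width: 0.966
gripper_force: 0.0
```

```bash
python3 -c "
from h import *
st();to(.4865,-.318,.18,7.3)"
```

```text
18.87 [ 0.4927 -0.4776  0.2092] F [ 0.56 -1.38  0.32] w 0.966 g 0.0 j [-31.  29.   7.   0. -68.  29.]
turn [-0.0051 -0.0054 -0.1526] shift [-0.159  -0.0142  0.0292]
```

Request:
{"fn": "drive_tool", "kwargs": {"steps": [0, 0, -0.0765, 0, 0, 0, 1, 0, 0, -0.0765, 0, 0, 0, 1, 0, 0, 0, -0.032, -0.0028, 0, 1, 0, 0, 0, -0.032, -0.0028, 0, 1, 0, 0, 0, -0.032, -0.0028, 0, 1, 0, 0, 0, -0.032, -0.0028, 0, 1, 0, 0, 0, -0.031, -0.003, 0, 1, 0, 0, 0, 0, 0, 0, 1, 0, 0, 0, 0, 0, 0, 1, 0, 0, 0, 0, 0, 0, 1]}}

```text
time_s: 19.7
tcp_pos: [0.4856, -0.3168, 0.2046]
ee_rot: [[0.127, -0.992, 0.001], [-0.992, -0.127, -0.0], [0.001, -0.001, -1.0]]
wrist_force: [-0.0, -1.2, 0.2]
gripper_width: 0.995
gripper_force: 0.0
```

```bash
python3 -c "
from h import *
st();to(.4865,-.318,.03,7.3);im=find();cv2.imwrite('pics/top5.png',im[130:290,130:390].repeat(3,0).repeat(3,1))"
```

```text
19.7 [ 0.4856 -0.3168  0.2046] F [-0.03 -1.18  0.24] w 0.995 g 0.0 j [-17.  19.  -9.   0. -61.  24.]
turn [-0.0009 -0.0005  0.0001] shift [ 0.0013 -0.0007  0.1746]
lid [ 0.4933 -0.4889] -2.0 [25. 42.]
lid [ 0.6034 -0.3394] 0.3 [22. 34.]
```

View pics/top5.png

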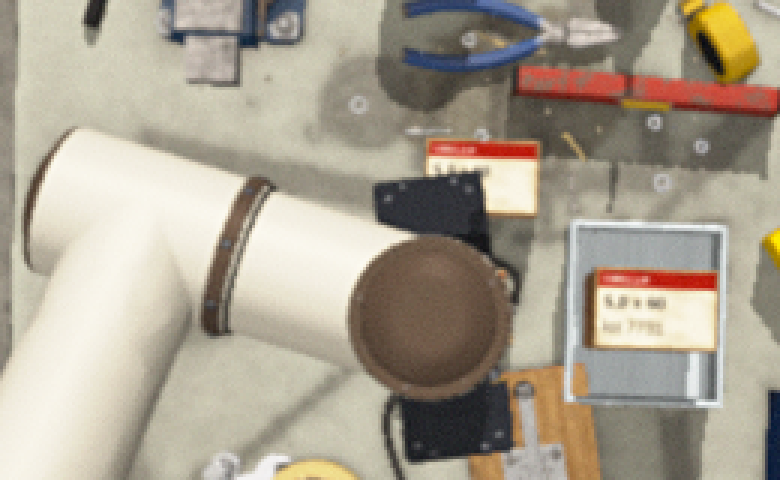

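The pile of three in the bin looks aligned at crop (655,310). The clamp spindle at crop (523,388) lies close to the gripper body, so I check its height first.

```bash
python3 -c "
from h import *
print(tri((304.5,259.7),(237.6,233)),tri((304.5,259.7),(237.6,240)))
print([proj('side',(.425,-.365,z)).round() for z in(.02,.05,.08,.1)])"
```

```text
(array([ 0.42286068, -0.37605643,  0.04678443]), np.float64(0.0036128144814122107)) (array([ 0.4219571 , -0.37640782,  0.03001254]), np.float64(0.0037798825075096056))
[array([239., 240.]), array([238., 228.]), array([237., 216.]), array([237., 207.])]
```

The clamp top is at about 0.05 m, below the gripper body at 0.08 m, so there is room to go down.

Request:
{"fn": "drive_tool", "kwargs": {"steps": [0, 0, 0, 0.0013, -0.0007, 0.035, 1, 0, 0, 0, 0, 0, 0.035, 1, 0, 0, 0, 0, 0, 0.035, 1, 0, 0, 0, 0, 0, 0.035, 1, 0, 0, 0, 0, 0, 0.02, 1, 0, 0, 0, 0, 0, 0.0135, 1, 0, 0, 0, 0, 0, 0, 1, 0, 0, 0, 0, 0, 0, 1]}}

```text
time_s: 20.42
tcp_pos: [0.4858, -0.3187, 0.0298]
ee_rot: [[0.125, -0.992, -0.002], [-0.992, -0.125, 0.0], [-0.001, 0.002, -1.0]]
wrist_force: [0.3, -0.3, 1.4]
gripper_width: 0.999
gripper_force: 0.0
```

Request:
{"fn": "drive_tool", "kwargs": {"steps": [0, 0, 0, 0, 0, 0, 0, 0, 0, 0, 0, 0, 0, 0, 0, 0, 0, 0, 0, 0, 0, 0, 0, 0, 0, 0, 0, 0, 0, 0, 0, 0, 0, 0, 0, 0, 0, 0, 0, 0, 0, 0, 0, 0, 0, 0, 0, 0, 0, 0, 0, 0, 0, 0, 0, 0]}}

```text
time_s: 21.08
tcp_pos: [0.487, -0.3179, 0.0314]
ee_rot: [[0.127, -0.992, 0.002], [-0.992, -0.127, -0.001], [0.001, -0.002, -1.0]]
wrist_force: [0.9, 1.2, 3.3]
gripper_width: 0.71
gripper_force: 30.0
```

Request:
{"fn": "drive_tool", "kwargs": {"steps": [0, 0, 0, 0, 0, -0.01, 0, 0, 0, 0, 0, 0, -0.02, 0, 0, 0, 0, 0, 0, -0.03, 0, 0, 0, 0, 0, 0, -0.03, 0, 0, 0, 0, 0, 0, -0.03, 0, 0, 0, 0, 0, 0, -0.02, 0, 0, 0, 0, 0, 0, -0.01, 0, 0, 0, 0, 0, 0, 0, 0, 0, 0, 0, 0, 0, 0, 0, 0, 0, 0, 0, 0, 0, 0]}}

```text
time_s: 21.92
tcp_pos: [0.4842, -0.3168, 0.1777]
ee_rot: [[0.126, -0.992, -0.005], [-0.992, -0.126, 0.003], [-0.004, 0.005, -1.0]]
wrist_force: [-0.6, -0.1, -7.8]
gripper_width: 0.71
gripper_force: 30.0
```

```bash
python3 -c "
from h import *
st();to(.5715,-.044,.18,1.8);print(r.sense()['moment'])"
```

```text
21.92 [ 0.4842 -0.3168  0.1777] F [-0.6  -0.13 -7.84] w 0.71 g 30.0 j [-17.  21. -11.  -0. -58.  24.]
turn [0.0052 0.0036 0.0948] shift [-0.27   -0.0958 -0.0023]
[ 0.08738213  0.00563871 -0.04508161]
```

Carton 4 reads -7.8 N, so it is full and goes to the pallet.

Request:
{"fn": "drive_tool", "kwargs": {"steps": [0, 0, 0.0948, 0, 0, 0, 0, 0, 0, 0, -0.0338, -0.012, 0, 0, 0, 0, 0, -0.0338, -0.012, 0, 0, 0, 0, 0, -0.0338, -0.012, 0, 0, 0, 0, 0, -0.0338, -0.012, 0, 0, 0, 0, 0, -0.0338, -0.012, 0, 0, 0, 0, 0, -0.0338, -0.012, 0, 0, 0, 0, 0, -0.0338, -0.012, 0, 0, 0, 0, 0, -0.0334, -0.0118, 0, 0, 0, 0, 0, 0, 0, 0, 0]}}

```text
time_s: 22.75
tcp_pos: [0.5747, -0.0394, 0.1783]
ee_rot: [[0.038, -0.999, -0.001], [-0.999, -0.038, 0.002], [-0.002, 0.001, -1.0]]
wrist_force: [0.9, -2.1, -6.3]
gripper_width: 0.709
gripper_force: 30.0
```

Request:
{"fn": "drive_tool", "kwargs": {"steps": [0, 0, 0, 0, 0, 0, 0, 0, 0, 0, 0, 0, 0.02, 0, 0, 0, 0, 0, 0, 0.03, 0, 0, 0, 0, 0, 0, 0.03, 0, 0, 0, 0, 0, 0, 0.015, 0, 0, 0, 0, 0, 0, 0, 0, 0, 0, 0, 0, 0, 0, 0]}}

```text
time_s: 23.33
tcp_pos: [0.572, -0.046, 0.084]
ee_rot: [[0.031, -0.999, -0.004], [-1.0, -0.031, -0.001], [0.001, 0.004, -1.0]]
wrist_force: [0.4, -0.1, -7.0]
gripper_width: 0.706
gripper_force: 30.0
```

```bash
python3 -c "
from h import *
st();to(.5715,-.044,.039,1.8);cv2.imwrite('pics/side2.png',r.capture('side')[40:240,120:390].repeat(2,0).repeat(2,1))"
```

```text
23.33 [ 0.572 -0.046  0.084] F [ 0.37 -0.12 -6.98] w 0.706 g 30.0 j [ 12.  26. -18.   0. -46. -10.]
turn [ 0.0044 -0.0011  0.0001] shift [-0.002   0.0004  0.045 ]
```

View pics/side2.png

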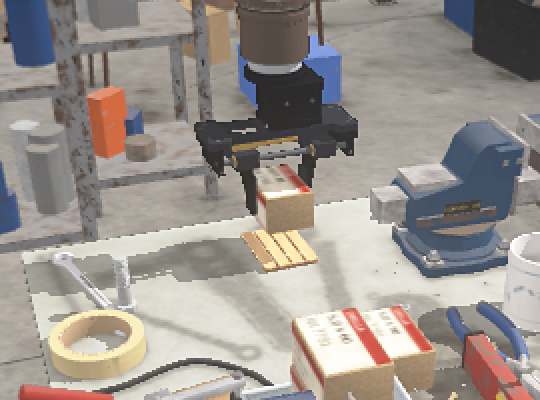

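The crop shows the carton hanging level above the pallet, with the gripper body clear of the vice. I lower it.

Request:
{"fn": "drive_tool", "kwargs": {"steps": [0, 0, 0, -0.002, 0, 0.015, 0, 0, 0, 0, 0, 0, 0.015, 0, 0, 0, 0, 0, 0, 0.008, 0, 0, 0, 0, 0, 0, 0.004, 0, 0, 0, 0, 0, 0, 0.002, 0, 0, 0, 0, 0, 0, 0, 0, 0, 0, 0, 0, 0, 0, 0]}}

```text
time_s: 23.97
tcp_pos: [0.574, -0.0428, 0.0426]
ee_rot: [[0.033, -0.999, 0.002], [-0.999, -0.033, 0.0], [-0.0, -0.002, -1.0]]
wrist_force: [-0.3, -0.2, -7.6]
gripper_width: 0.712
gripper_force: 30.0
```

```bash
python3 -c "
from h import *
st();to(.5715,-.044,.039,1.8)"
```

```text
23.97 [ 0.574  -0.0428  0.0426] F [-0.27 -0.19 -7.63] w 0.712 g 30.0 j [ 12.  30. -20.   0. -40. -10.]
turn [-0.002   0.0001  0.0012] shift [0.0011 0.0025 0.0036]
```

Request:
{"fn": "drive_tool", "kwargs": {"steps": [0, 0, 0, 0.001, 0.002, 0.002, 0, 0, 0, 0, 0, 0, 0.0015, 0, 0, 0, 0, 0, 0, 0, 0, 0, 0, 0, 0, 0, 0, 0, 0, 0, 0, 0, 0, 0, 0.9, 0, 0, 0, 0, 0, 0, 0.9, 0, 0, 0, 0, 0, 0, 0.9, 0, 0, 0, 0, 0, 0, 0.9]}}

```text
time_s: 24.63
tcp_pos: [0.5719, -0.0438, 0.0385]
ee_rot: [[0.033, -0.999, 0.002], [-0.999, -0.033, 0.0], [-0.0, -0.002, -1.0]]
wrist_force: [-0.1, -0.3, 0.6]
gripper_width: 0.876
gripper_force: 0.0
```

Request:
{"fn": "drive_tool", "kwargs": {"steps": [0, 0, 0, 0, 0, -0.01, 0.9, 0, 0, 0, 0, 0, -0.03, 0.9, 0, 0, 0, 0, 0, -0.035, 0.9, 0, 0, 0, 0, 0, -0.035, 1, 0, 0, 0, 0, 0, -0.03, 1, 0, 0, 0, 0, 0, -0.01, 1, 0, 0, 0, 0, 0, 0, 1, 0, 0, 0, 0, 0, 0, 1]}}

```text
time_s: 25.3
tcp_pos: [0.5709, -0.0438, 0.1885]
ee_rot: [[0.032, -0.999, 0.001], [-0.999, -0.032, 0.001], [-0.001, -0.001, -1.0]]
wrist_force: [-0.7, 0.3, -1.1]
gripper_width: 0.999
gripper_force: 0.0
```

```bash
python3 -c "
from h import *
st();to(.602,-.3415,.19,-.3)"
```

```text
25.3 [ 0.5709 -0.0438  0.1885] F [-0.68  0.33 -1.06] w 0.999 g 0.0 j [ 12.  19. -12.  -0. -59. -10.]
turn [-0.001   0.0008  0.0372] shift [ 0.2975 -0.0326 -0.0015]
```

Request:
{"fn": "drive_tool", "kwargs": {"steps": [0, 0, 0.0372, 0, 0, 0, 1, 0, 0, 0, 0.0372, -0.0041, 0, 1, 0, 0, 0, 0.0372, -0.0041, 0, 1, 0, 0, 0, 0.0372, -0.0041, 0, 1, 0, 0, 0, 0.0372, -0.0041, 0, 1, 0, 0, 0, 0.0372, -0.0041, 0, 1, 0, 0, 0, 0.0372, -0.0041, 0, 1, 0, 0, 0, 0.0372, -0.0041, 0, 1, 0, 0, 0, 0.0372, -0.0041, 0, 1, 0, 0, 0, 0, 0, 0, 1]}}

```text
time_s: 26.13
tcp_pos: [0.6011, -0.3474, 0.1841]
ee_rot: [[-0.011, -1.0, -0.005], [-1.0, 0.011, 0.0], [-0.0, 0.005, -1.0]]
wrist_force: [1.2, 0.5, 0.2]
gripper_width: 1.0
gripper_force: 0.0
```

Request:
{"fn": "drive_tool", "kwargs": {"steps": [0, 0, 0, 0, 0, 0, 1, 0, 0, 0, 0, 0, 0, 1, 0, 0, 0, 0, 0, 0, 1]}}

```text
time_s: 26.38
tcp_pos: [0.6021, -0.3405, 0.1868]
ee_rot: [[-0.004, -1.0, -0.002], [-1.0, 0.004, 0.001], [-0.001, 0.002, -1.0]]
wrist_force: [-1.0, 0.4, 0.1]
gripper_width: 1.004
gripper_force: 0.0
```

```bash
python3 -c "
from h import *
st();to(.602,-.3415,.03,-.3);im=find();cv2.imwrite('pics/top6.png',im[130:290,130:390].repeat(3,0).repeat(3,1));print(tri((303,158),(355,212)))"
```

```text
26.38 [ 0.6021 -0.3405  0.1868] F [-1.04  0.4   0.11] w 1.004 g 0.0 j [-16.  31.   7.  -0. -66.  16.]
turn [0.0022 0.0011 0.0014] shift [1.000e-03 1.000e-04 1.568e-01]
lid [ 0.4934 -0.4852] -2.0 [25. 39.]
(array([ 0.68154684, -0.37197861,  0.03338159]), np.float64(0.0003832299637456396))
```

View pics/top6.png

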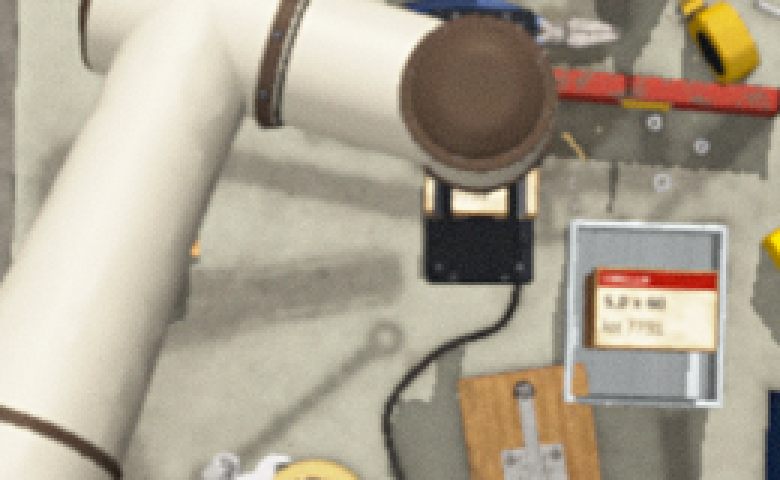

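The gripper is above the last carton at crop (480,200). The wrist cylinder reaches towards the vice, so I check how high it stands.

```bash
python3 -c "
from h import *
for z in(.35,.4,.45,.5,.55):print(z,proj('top',(.602,-.3405,z)).round(),plane('top',(160,140),z).round(3),plane('top',(212,172),z).round(3))
o,d=ray('side',(255,70));print('wrist bottom at pallet pose z',[ (o+d*t).round(3) for t in [(-.046-o[1])/d[1]]])"
```

```text
0.35 [290. 174.] [ 0.668 -0.089  0.35 ] [ 0.606 -0.191  0.35 ]
0.4 [289. 171.] [ 0.659 -0.102  0.4  ] [ 0.6   -0.199  0.4  ]
0.45 [289. 168.] [ 0.65  -0.116  0.45 ] [ 0.594 -0.208  0.45 ]
0.5 [289. 163.] [ 0.64  -0.129  0.5  ] [ 0.588 -0.216  0.5  ]
0.55 [289. 159.] [ 0.631 -0.142  0.55 ] [ 0.582 -0.224  0.55 ]
wrist bottom at pallet pose z [array([ 0.568, -0.046,  0.254])]
```

The wrist underside stays at least 0.17 m above the TCP, so it clears the vice. I grasp the last carton.

Request:
{"fn": "drive_tool", "kwargs": {"steps": [0, 0, 0, 0.001, 0, 0.03, 1, 0, 0, 0, 0, 0, 0.035, 1, 0, 0, 0, 0, 0, 0.035, 1, 0, 0, 0, 0, 0, 0.03, 1, 0, 0, 0, 0, 0, 0.018, 1, 0, 0, 0, 0, 0, 0.009, 1, 0, 0, 0, 0, 0, 0, 1, 0, 0, 0, 0, 0, 0, 1]}}

```text
time_s: 27.1
tcp_pos: [0.6033, -0.3422, 0.032]
ee_rot: [[-0.003, -1.0, 0.001], [-1.0, 0.003, -0.001], [0.001, -0.001, -1.0]]
wrist_force: [-0.4, -0.3, 0.3]
gripper_width: 1.002
gripper_force: 0.0
```

Request:
{"fn": "drive_tool", "kwargs": {"steps": [0, 0, 0, 0, 0, 0, 0, 0, 0, 0, 0, 0, 0, 0, 0, 0, 0, 0, 0, 0, 0, 0, 0, 0, 0, 0, 0, 0, 0, 0, 0, 0, 0, 0, 0, 0, 0, 0, 0, 0, 0, 0, 0, 0, 0, 0, 0, 0, 0, 0, 0, 0, 0, 0, 0, 0]}}

```text
time_s: 27.77
tcp_pos: [0.6022, -0.3428, 0.0319]
ee_rot: [[-0.005, -1.0, -0.001], [-1.0, 0.005, -0.0], [0.0, 0.001, -1.0]]
wrist_force: [-1.8, 0.3, 5.3]
gripper_width: 0.709
gripper_force: 29.9
```

Request:
{"fn": "drive_tool", "kwargs": {"steps": [0, 0, 0, 0, 0, -0.01, 0, 0, 0, 0, 0, 0, -0.02, 0, 0, 0, 0, 0, 0, -0.03, 0, 0, 0, 0, 0, 0, -0.03, 0, 0, 0, 0, 0, 0, -0.03, 0, 0, 0, 0, 0, 0, -0.025, 0, 0, 0, 0, 0, 0, -0.015, 0, 0, 0, 0, 0, 0, 0, 0, 0, 0, 0, 0, 0, 0, 0, 0, 0, 0, 0, 0, 0, 0]}}

```text
time_s: 28.6
tcp_pos: [0.601, -0.3417, 0.1878]
ee_rot: [[-0.006, -1.0, -0.005], [-1.0, 0.006, 0.003], [-0.003, 0.005, -1.0]]
wrist_force: [-1.2, -0.4, -6.8]
gripper_width: 0.712
gripper_force: 29.8
```

```bash
python3 -c "
from h import *
st();to(.5715,-.044,.19,1.8)"
```

```text
28.6 [ 0.601  -0.3417  0.1878] F [-1.21 -0.36 -6.79] w 0.712 g 29.8 j [-16.  31.   7.  -0. -66.  16.]
turn [ 0.0047  0.0034 -0.037 ] shift [-0.2985  0.0202 -0.0022]
```

This one reads -6.8 N, so it is full. I carry it to the column.

Request:
{"fn": "drive_tool", "kwargs": {"steps": [0, 0, -0.037, 0, 0, 0, 0, 0, 0, 0, -0.0332, 0.0022, 0, 0, 0, 0, 0, -0.0332, 0.0022, 0, 0, 0, 0, 0, -0.0332, 0.0022, 0, 0, 0, 0, 0, -0.0332, 0.0022, 0, 0, 0, 0, 0, -0.0332, 0.0022, 0, 0, 0, 0, 0, -0.0332, 0.0022, 0, 0, 0, 0, 0, -0.0332, 0.0022, 0, 0, 0, 0, 0, -0.0332, 0.0022, 0, 0, 0, 0, 0, -0.0329, 0.0026, 0, 0]}}

```text
time_s: 29.43
tcp_pos: [0.571, -0.0434, 0.1886]
ee_rot: [[0.032, -0.999, -0.005], [-0.999, -0.032, -0.0], [-0.0, 0.005, -1.0]]
wrist_force: [0.2, -0.9, -7.2]
gripper_width: 0.71
gripper_force: 29.8
```

Request:
{"fn": "drive_tool", "kwargs": {"steps": [0, 0, 0, 0, 0, 0, 0, 0, 0, 0, 0, 0, 0, 0, 0, 0, 0, 0, 0, 0.02, 0, 0, 0, 0, 0, 0, 0.025, 0, 0, 0, 0, 0, 0, 0.025, 0, 0, 0, 0, 0, 0, 0.015, 0, 0, 0, 0, 0, 0, 0, 0, 0, 0, 0, 0, 0, 0, 0]}}

```text
time_s: 30.1
tcp_pos: [0.5718, -0.0461, 0.1045]
ee_rot: [[0.031, -1.0, -0.004], [-1.0, -0.031, -0.001], [0.001, 0.004, -1.0]]
wrist_force: [-0.1, -0.4, -5.2]
gripper_width: 0.711
gripper_force: 29.8
```

```bash
python3 -c "
from h import *
st();to(.5715,-.045,.088,1.8);cv2.imwrite('pics/side3.png',r.capture('side')[40:240,120:390].repeat(2,0).repeat(2,1))"
```

```text
30.1 [ 0.5718 -0.0461  0.1045] F [-0.15 -0.37 -5.25] w 0.711 g 29.8 j [ 12.  25. -17.   0. -48. -10.]
turn [ 0.004  -0.001  -0.0003] shift [-0.0011  0.0003  0.0165]
```

View pics/side3.png

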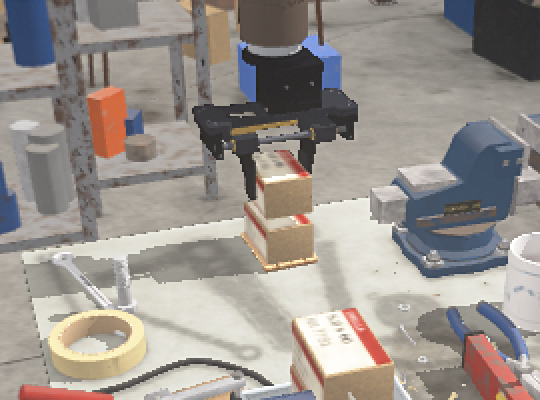

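The second full carton hangs directly above the first, which sits squarely on the pallet. I lower the last 16 mm.

Request:
{"fn": "drive_tool", "kwargs": {"steps": [0, 0, 0, 0, 0, 0.008, 0, 0, 0, 0, 0, 0, 0.004, 0, 0, 0, 0, 0, 0, 0.002, 0, 0, 0, 0, 0, 0, 0.002, 0, 0, 0, 0, 0, 0, 0, 0, 0, 0, 0, 0, 0, 0, 0, 0, 0, 0, 0, 0, 0, 0]}}

```text
time_s: 30.73
tcp_pos: [0.5729, -0.0449, 0.0904]
ee_rot: [[0.032, -0.999, 0.001], [-0.999, -0.032, 0.0], [-0.0, -0.001, -1.0]]
wrist_force: [0.4, -0.6, -7.7]
gripper_width: 0.713
gripper_force: 29.8
```

```bash
python3 -c "
from h import *
st();to(.5715,-.045,.088,1.8)"
```

```text
30.73 [ 0.5729 -0.0449  0.0904] F [ 0.35 -0.56 -7.67] w 0.713 g 29.8 j [ 12.  26. -18.   0. -46. -10.]
turn [-0.0007  0.0001  0.0009] shift [0.     0.0014 0.0024]
```

Request:
{"fn": "drive_tool", "kwargs": {"steps": [0, 0, 0, 0, 0.001, 0.0025, 0, 0, 0, 0, 0, 0, 0, 0, 0, 0, 0, 0, 0, 0, 0, 0, 0, 0, 0, 0, 0, 0.9, 0, 0, 0, 0, 0, 0, 0.9, 0, 0, 0, 0, 0, 0, 0.9, 0, 0, 0, 0, 0, 0, 0.9]}}

```text
time_s: 31.32
tcp_pos: [0.5724, -0.045, 0.0885]
ee_rot: [[0.032, -0.999, 0.002], [-0.999, -0.032, 0.0], [-0.0, -0.002, -1.0]]
wrist_force: [0.4, -0.9, -0.1]
gripper_width: 0.879
gripper_force: 0.0
```

Request:
{"fn": "drive_tool", "kwargs": {"steps": [0, 0, 0, 0, 0, -0.01, 0.9, 0, 0, 0, 0, 0, -0.03, 0.9, 0, 0, 0, 0, 0, -0.035, 0.9, 0, 0, 0, 0, 0, -0.035, 1, 0, 0, 0, 0, 0, -0.02, 1, 0, 0, 0, -0.03, 0, 0, 1, 0, 0, 0, -0.04, 0, 0, 1, 0, 0, 0, -0.04, 0, 0, 1, 0, 0, 0, -0.04, 0, 0, 1, 0, 0, 0, -0.04, 0, 0, 1]}}

```text
time_s: 32.15
tcp_pos: [0.5654, 0.1465, 0.2191]
ee_rot: [[0.032, -0.999, 0.002], [-0.999, -0.032, 0.001], [-0.001, -0.002, -1.0]]
wrist_force: [1.2, -0.8, -0.5]
gripper_width: 1.002
gripper_force: 0.0
```

Request:
{"fn": "drive_tool", "kwargs": {"steps": [0, 0, 0, -0.04, 0, 0, 1, 0, 0, 0, -0.03, 0, 0, 1, 0, 0, 0, 0, 0, 0, 1, 0, 0, 0, 0, 0, 0, 1]}}

```text
time_s: 32.48
tcp_pos: [0.5631, 0.2165, 0.2183]
ee_rot: [[0.035, -0.999, 0.001], [-0.999, -0.035, 0.0], [-0.0, -0.001, -1.0]]
wrist_force: [0.1, -0.8, -0.5]
gripper_width: 1.0
gripper_force: 0.0
```

```bash
python3 -c "
from h import *
st();im=find();s=r.capture('side')
a=im[130:290,130:390].repeat(2,0).repeat(2,1);b=s[120:310,130:390].repeat(2,0).repeat(2,1);b=b[:270]
cv2.imwrite('pics/end.png',np.vstack([a,b]))"
```

```text
32.48 [0.5631 0.2165 0.2183] F [ 0.09 -0.8  -0.51] w 1.0 g 0.0 j [ 36.  21.  -5.   0. -64. -34.]
lid [ 0.4932 -0.4894] -2.0 [25. 42.]
lid [ 0.5756 -0.0268] 0.2 [23. 36.]
```

View pics/end.png

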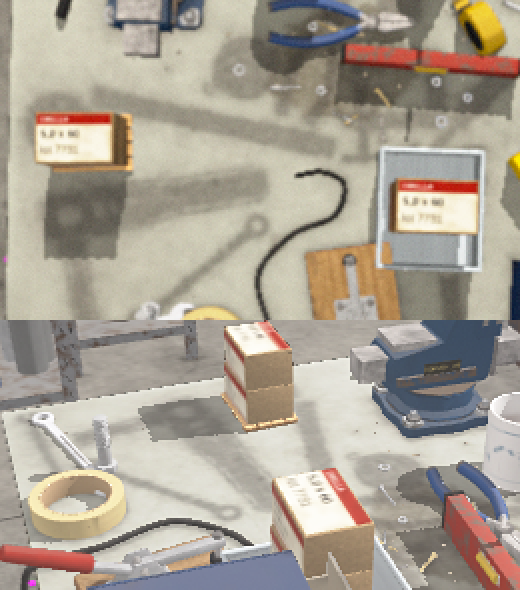

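The column stands square on the pallet: the top lid, recomputed at z = 0.104, is at about (0.572, -0.042) against the pallet at (0.5715, -0.044). The three empties are piled in the bin and no carton is left on the table, so I hand in.

```bash
python3 -c "
from h import *
print(r.finish_job())"
```

```text
the job is handed in; nothing more can be done
None
```

I handed the job in: the two full cartons are stacked lid up and square on the pallet, and the three empty ones are piled in the bin; five cartons were present, and no verdict was returned.

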